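Load the counting scale and hold in its recessed calibration switch

ROBOT

A 6-joint arm with a two-finger parallel gripper is mounted at the origin on a cart in front of the work surface, level with it; the furniture and walls round the work are solid. World frame = base frame: x ahead of the robot, y to its left, z up, the work surface at z = 0. Lengths are in m, angles in rad, forces in N, time in s.
With the tool pointing down it reaches from about 0.375 to 0.825 m from the base axis. Payload 5.5 kg.
Tool frame: the origin (TCP) lies on the centre line of the jaws, within the pads' length; the fingertips stand ahead of it and the grasp point (between the pads) lies 2 mm behind it (r.tcp_to_tips is the z of the fingertips in the tool frame, in m); z points along the fingers, y is the line along which they close (so a half turn about z gives the same grasp; the last joint's range is limited). The gripper opens to 85 mm and grips with 20 to 120 N. Pads are 22 mm wide; open, the fingers measure 114 mm over their backs; the gripper's body (76 mm by 85 mm) begins 54 mm behind the grasp point. The pads swing forward as they close: fully open they stand 13 mm farther back than shut.
Start: joints at [1.148, 0.314, -0.047, 1.21, 0, 1.571], TCP at [0.246, 0.547, 0.248] pointing down, gripper open.
Joint ranges: [-2.67, 2.67], [-0.69, 1.73], [-1.03, 1.25], [-2.08, 2.16], [-1.42, 1.45], [-3.14, 3.14]. Speed limits (rad/s): [2.39, 2.39, 3.01, 3.14, 3.14, 3.14].

INTERFACE

Orientations are given as [roll, pitch, yaw] about the fixed x, y, z axes, in that order (R = Rz(yaw) Ry(pitch) Rx(roll)).
In Python, from station import r, cams, job gives the robot as it stands.
- The arm moves only by the tool move_arm, never from a script. Its argument "series" is a list of rows, each a list of 7 numbers: the closure in counts, from 0 (fully open) to 255 (shut), then the shift along the world's x, y, z in mm, then the turn, a rotation vector about the world's x, y, z in degrees. A call has 1 to 5 rows; each row is the pose to reach, as a shift and turn from the pose commanded when the call began; what a row does not reach only later rows make up. A row lasts 1/12 s, in which the tool goes at most 41.7 mm and 7.16 degrees, less where a joint would pass 70% of its speed; a pose out of reach is approached as far as the arm can. A call with a gripper value outside its range is refused whole. The fingers move at their own pace and stop on an object; the grip force is fixed at half the most. Time passes only in rows, so rows that repeat a pose let the fingers close. It gives the time, the measured TCP pose, the force, the opening and the grip force at its end, in the units of the state.
- r.get_obs(): the state, without advancing time (a new reading comes with each control period).
- cams.capture(name): name is "scene" or "top" or "wrist"; returns the picture (400x640x3 uint8, blue, green, red); there is no depth.
- cams.camera_info(name): a dict with "vertical_fov" (degrees; the focal length in pixels is half the picture's height over the tangent of half this angle, whatever the lens; pixels are square), "cx", "cy" (the principal point, pixels), "R" (3x3) and "t" (3): a world point X has camera coordinates R X + t. Camera axes: x right, y down, z forward; pixel columns grow to the right and rows downward; lengths in m; the calibration is good to about 2 mm. The wrist camera is an equidistant fisheye: a pixel r from the principal point sees the ray r / f radians off the axis. A picture is of the moment at which its call begins: read the wrist's pose just before it. camera_info takes no time and is no camera call; for the wrist camera it gives the pose at the moment of the call.
- job.hand_in(): hands the job in; it is judged then, once.
The state is a dict: "t": time; "joint_pos": joint angles; "joint_vel": joint speeds; "joint_torque": joint torques, N m; "ee_pos": TCP position; "ee_rot": TCP orientation; "wrist_force": force on the tool from outside, world axes, zero at the start; "moment": the same for the moment, N m; "finger_gap": finger opening in m; "grasp_force": force on a finger pad.
Only numpy, scipy, OpenCV 4.12 (cv2) and the standard library are available. Lean on these libraries where they do the work, as an engineer would, in place of code of your own. Each camera call takes 0.05 s, during which the arm holds its last target. There are 200 camera calls.

TASK

Calibrate the counting scale with its three reference knobs: carry the aluminium hod over and tip its three printed knobs into the scale's steel pan, then stand the empty hod upright on the bench, off the scale. Only then take the screwdriver from its stand and, through the round hole in the scale's front deck, push the recessed calibration button all the way down with the blade. The job finishes holding: keep the screwdriver in the gripper with the button fully down, and leave the roll of tape and the parts cup where they are.

Things in the scene. Friction and masses are not known exactly. Their poses are not given: they have to be found in the camera images.
- hole_mouth (a point): Centre of the round access hole, 14 mm wide, at the top face of the front deck of the white counting scale (fixed, 170 mm deep, 136 wide, deck top 55 mm up); axes are the scale's: x to its rear (pan), y to its left, z up. The 11 mm wide black button stands in the hole, its top 18 mm below this point when up, 24 mm when fully down.
- pan_floor (a point): Centre of the inner floor of the scale's open steel pan, 56 mm above the bench: inside 110 mm along x, 126 mm along y, walls 3 mm thick rising 27 mm above the floor (rim 83 mm up). Axes as the scale's. It lies 92.5 mm behind the hole along x and 48 mm to its right along y.
- scale: The counting scale itself, fixed; origin on the bench under its middle, axes as at hole_mouth; the hole is at x -57.5, y +48 mm, the pan's middle at x +35 mm.
- button_travel (a joint): Travel of the recessed calibration button in m: 0 up, 0.006 fully down; spring-loaded, 2 N at first and 6.3 N when fully down; it returns when let go.
- cal_button: The recessed button; origin at the centre of its top face, which moves straight down.
- scoop_grip (a point): Middle of the hod's wooden grip, 74 mm above the hod's underside, over its balance point: bar 14 mm thick along x, 70 long along y, 20 high. Axes: x to the closed rear, -x to the open mouth, z up. The hod (floor 106 x 76 mm, 3 mm sheet, walls 34 mm, cheeks 18 mm near the mouth) has its mouth edge 53 mm ahead of the grip and 71 mm below; its floor at the mouth has no lip.
- scoop: The aluminium hod, loose, about 0.17 kg; origin at the centre of its underside; axes as scoop_grip.
- knob_0_mid (a point): Centre of a white printed two-lobed knob, 29 x 48 x 24 mm, about 18 g, lying loose in the hod, near the mouth. They slide out when the hod is tipped by 40 to 50 degrees.
- knob_1_mid (a point): Centre of a second such knob, lying in the middle of the hod under the grip.
- knob_2_mid (a point): Centre of a third such knob, lying at the rear of the hod.
- driver_handle (a point): Centre of the screwdriver's black handle, 28 mm thick and 92 mm long, upright; the handle ends 46 mm above and 48 mm below this point. The screwdriver hangs blade down by its handle's shoulder in the stand; its 5.5 mm shaft runs straight down, the blade's end 159 mm below this point. Lift it 115 mm to clear the stand.
- screwdriver: The loose screwdriver, 204 mm long, about 0.09 kg; its own y axis runs from blade to handle, about 4 degrees off the true axis.
- tool_stand: Grey sheet-metal stand, fixed, 64 x 44 mm, top plate 120 mm above the bench with a 7 mm hole at its middle, in which the screwdriver hangs, and a second such hole in a lower plate 30 mm up that keeps its shaft upright within about 1 degree; origin on the bench under that hole.
- tape_roll: Bystander: black roll of tape, 62 mm wide, 19 mm high; origin at the centre of its underside.
- cobot_base (a point): Obstacle: the bench's own grey robot arm, switched off and fixed. This point is on the bench under its round foot, 175 mm wide; foot and shoulder fill a column up to 300 mm high. Its upper arm stands well behind that; its wrist and gripper hang from x 0.62, y 0.2 to 0.4 m outward, from 0.46 m above the bench upward. Keep hand and wrist clear of both.
- parts_cup: Bystander: dark cup with screws, 58 mm wide, 30 mm high; origin at the centre of its underside.

How it is judged:
On the way, in this order (a step that is already met when the one before it is completed fails the run):
1. the hod is tipped over the pan (angle between scoop's own z axis and vertical above 0.4 rad and horizontal distance between scoop and pan_floor below 0.15 m and height (world z) of scoop_grip above 0.1 m), for 0.1 s.
2. all three knobs lie in the pan and the hod stands on the bench, let go (x of knob_0_mid in the frame of pan_floor between -0.055 and 0.055 m and y of knob_0_mid in the frame of pan_floor between -0.063 and 0.063 m and z of knob_0_mid in the frame of pan_floor between 0 and 0.045 m and x of knob_1_mid in the frame of pan_floor between -0.055 and 0.055 m and y of knob_1_mid in the frame of pan_floor between -0.063 and 0.063 m and z of knob_1_mid in the frame of pan_floor between 0 and 0.045 m and x of knob_2_mid in the frame of pan_floor between -0.055 and 0.055 m and y of knob_2_mid in the frame of pan_floor between -0.063 and 0.063 m and z of knob_2_mid in the frame of pan_floor between 0 and 0.045 m and height (world z) of scoop_grip between 0.068 and 0.088 m and angle between scoop's own z axis and vertical below 0.12 rad and contact force between scoop and scale below 0.1 N and contact force between scoop and the fingers below 0.1 N), for 0.3 s.
3. the screwdriver's blade holds the button fully down (value of joint button_travel above 0.0047 m and contact force between screwdriver and cal_button above 3 N), for 0.3 s.
At the end, for the whole second after the job is handed in: The three knobs lie within the pan's walls; the hod stands upright on the bench, untouched and not on the scale; the gripper holds the screwdriver, whose blade keeps the button at least 4.7 of its 6 mm down (over 3 N on it) (all of step 2 and all of step 3 and contact force between the fingers and screwdriver above 2 N and horizontal distance between driver_handle and hole_mouth below 0.05 m and height (world z) of driver_handle above 0.15 m); the arm keeps its last pose, push and grip.
It fails at once if the button is pushed before all three knobs are in the pan (value of joint button_travel above 0.003 m and not (x of knob_0_mid in the frame of pan_floor between -0.055 and 0.055 m and y of knob_0_mid in the frame of pan_floor between -0.063 and 0.063 m and z of knob_0_mid in the frame of pan_floor between 0 and 0.045 m and x of knob_1_mid in the frame of pan_floor between -0.055 and 0.055 m and y of knob_1_mid in the frame of pan_floor between -0.063 and 0.063 m and z of knob_1_mid in the frame of pan_floor between 0 and 0.045 m and x of knob_2_mid in the frame of pan_floor between -0.055 and 0.055 m and y of knob_2_mid in the frame of pan_floor between -0.063 and 0.063 m and z of knob_2_mid in the frame of pan_floor between 0 and 0.045 m)).
It fails at once if the roll of tape is pushed about (distance of tape_roll from where it was at the start of the episode above 0.04 m).
It fails at once if the parts cup is pushed about (distance of parts_cup from where it was at the start of the episode above 0.04 m).
It also fails if it takes over 58 s, if anything falls off the work surface, if the arm or the gripper's body presses on something with over 40 N, if the wrist force passes 120 N, or if a joint passes its speed limit or range.

## Working session

There is one attempt and no reset: what is moved stays moved. The work goes in short steps, Python scripts to look and compute and a tool call to move; the robot and the scene stay as the last step left them, time stands still between calls to the robot, and variables do not carry over. Pictures are saved under pics/ and viewed, at most 10 in all, crops included, and the job is handed in when it is done.

Besides the shell and the picture viewer there is one more tool, called after "Emit:" as name([rows], argument=value, ...), one row to a line, values as JSON. move_arm: Moves the arm, as the interface text tells. Its arguments: {"type":"object","properties":{"series":{"type":"array","items":{"type":"array","items":{"type":"number"}}}},"required":["series"]}

```bash
mkdir -p pics
cat > h.py <<'E'
import numpy as np, cv2
from station import r, cams, job
def foc(i): return 200/np.tan(np.radians(i['vertical_fov'])/2)
def ray(i,u,v,fish=False):
    f=foc(i); x,y=u-i['cx'],v-i['cy']
    if fish:
        q=np.hypot(x,y)+1e-9; d=np.array([x/q*np.sin(q/f),y/q*np.sin(q/f),np.cos(q/f)])
    else: d=np.array([x/f,y/f,1])
    R=np.array(i['R']); return -R.T@np.array(i['t']), R.T@d
def onz(i,u,v,z,fish=False):
    o,d=ray(i,u,v,fish); return o+d*(z-o[2])/d[2]
def proj(i,X,fish=False):
    c=np.array(i['R'])@np.array(X)+np.array(i['t']); f=foc(i)
    if fish:
        n=np.hypot(c[0],c[1])+1e-9; th=np.arctan2(n,c[2]); return np.array([i['cx']+f*th*c[0]/n,i['cy']+f*th*c[1]/n])
    return np.array([i['cx']+f*c[0]/c[2],i['cy']+f*c[1]/c[2]])
E
python3 - <<'E'
from h import *
for n in ("scene","top","wrist"):
    im=cams.capture(n); cv2.imwrite(f"pics/{n}0.png",im); i=cams.camera_info(n)
    o,d=ray(i,i['cx'],i['cy']); print(n,i['vertical_fov'],i['cx'],i['cy'],o.round(3),d.round(3))
o=r.get_obs();print(o['t'],o['ee_pos'],o['ee_rot'],r.tcp_to_tips)
E
```

```text
scene 49.00728992544211 331.45621314632376 203.7694691489471 [-0.274  0.447  0.587] [ 0.81  -0.294 -0.508]
top 51.07189273981176 318.45639895021014 199.77352463401164 [0.337 0.185 1.027] [ 0.132 -0.006 -0.991]
wrist 65.70646984690485 315.50591461812473 195.16319506537604 [0.176 0.579 0.373] [ 0.272 -0.125 -0.954]
0.15 [0.24600757 0.54677908 0.24761573] [-3.14021927e+00 -8.86359105e-06  2.71881344e+00] 0.017
```

View pics/top0.png

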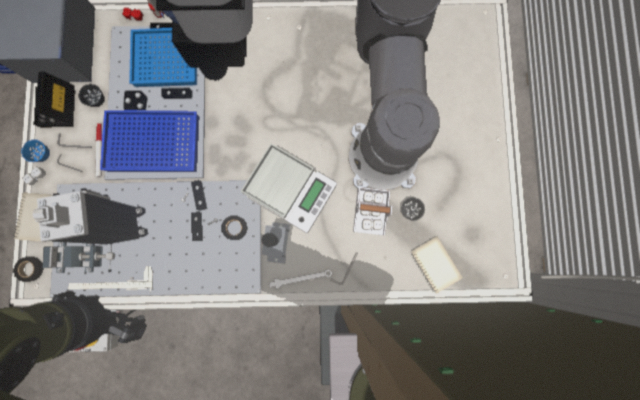

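View pics/scene0.png

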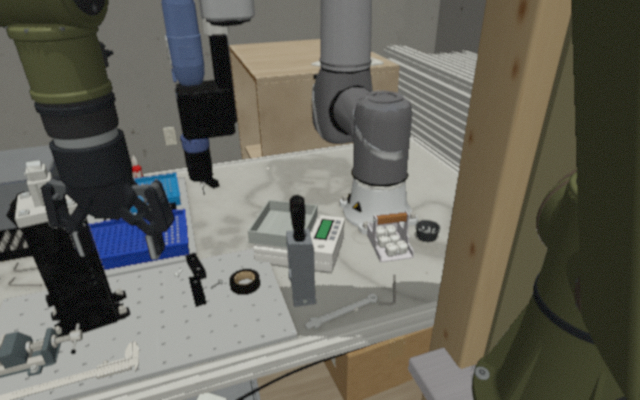

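The top view shows the scale with its pan at (282,172), deck at (312,200) and hole near (302,219). The hod grip is at (375,209), driver at (270,240), tape at (233,228) and cup at (412,208). The scene view agrees, with the hod mouth facing the robot. Next I'll enlarge for detail.

Run:
```python
from h import *
a=cv2.imread('pics/top0.png')[130:270,225:435]
cv2.imwrite('pics/crop.png',cv2.resize(a,None,fx=3.8,fy=3.8,interpolation=cv2.INTER_CUBIC))
```

```text
(no output)
```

View pics/crop.png

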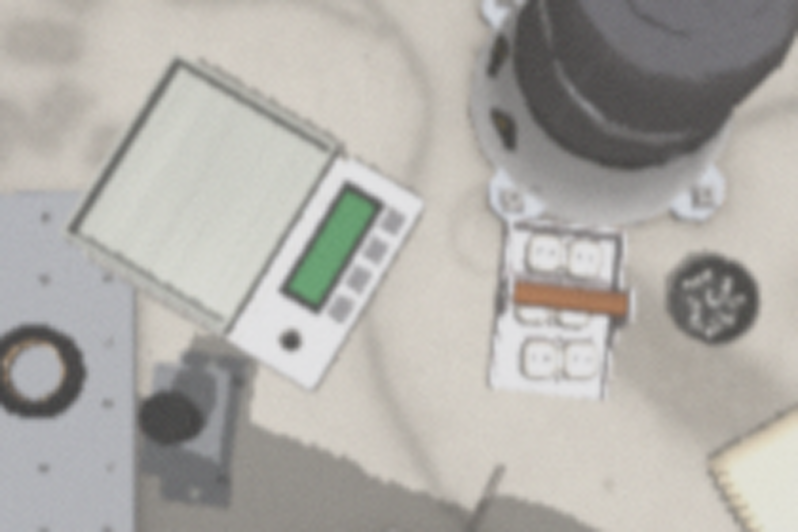

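The crop shows the pan rim corners at (178,58), (343,150), (227,333) and (70,232), and the hole at (291,340). The hod's mouth is at the bottom, with grip ends at (515,293) and (630,304). The black handle is at (170,415).

Run:
```python
from h import *
i=cams.camera_info('top'); s=cams.camera_info('scene')
P=lambda u,v,z: onz(i,225+u/3.8,130+v/3.8,z)
pan=[P(*p,.083) for p in((178,58),(343,150),(227,333),(70,232))]
print('pan',np.round(pan,4),np.mean(pan,0), [np.linalg.norm(pan[k]-pan[k-1]).round(4) for k in range(4)])
hole=P(291,340,.055);print('hole',hole,'deck',P(425,205,.055),P(313,390,.055))
v=np.mean(pan,0)-hole
ax=pan[0]-pan[1]+pan[3]-pan[2];print('yaw scale',np.degrees(np.arctan2(ax[1],ax[0])), np.linalg.norm(v[:2]))
g=[P(515,293,.084),P(630,304,.084)];print('grip',g,np.mean(g,0)); d=g[0]-g[1];print('yaw hod',np.degrees(np.arctan2(d[1],d[0]))-90)
print('mouth',P(490,388,0.003),P(603,398,.003))
print('drv',P(170,417,.19)); print('stand',P(185,362,.12),P(245,355,.12),P(165,500,.12),P(232,505,.12))
print('tape',P(38,370,.019),'cup',P(713,298,.03),'foot',P(610,160,.0))
for z in(.215,.168,.121): print(z, onz(s,297,197,z), onz(s,299,215,z),onz(s,300,231,z))
im=cv2.imread('pics/scene0.png')
cv2.imwrite('pics/sc.png',cv2.resize(im[180:310,220:450],None,fx=3.4,fy=3.4,interpolation=cv2.INTER_CUBIC))
```

```text
pan [[0.5917 0.2841 0.083 ]
 [0.5326 0.1848 0.083 ]
 [0.4232 0.256  0.083 ]
 [0.4859 0.3495 0.083 ]] [0.50833361 0.26857324 0.083     ] [np.float64(0.1244), np.float64(0.1155), np.float64(0.1306), np.float64(0.1125)]
hole [0.42061726 0.21897922 0.055     ] deck [0.50271574 0.13470592 0.055     ] [0.38978135 0.20604875 0.055     ]
yaw scale 57.71861172797817 0.10076569784918178
grip [array([0.4434629 , 0.08394026, 0.084     ]), array([0.43545618, 0.01559732, 0.084     ])] [0.43945954 0.04976879 0.084     ]
yaw hod -6.682030413924139
mouth [0.39153397 0.09343767 0.003     ] [0.38361522 0.02105565 0.003     ]
drv [0.36987028 0.27821318 0.19      ]
stand [0.40369041 0.27730104 0.12      ] [0.40697823 0.2430652  0.12      ] [0.3260876  0.28910055 0.12      ] [0.32250709 0.25138818 0.12      ]
tape [0.40799413 0.38062124 0.019     ] cup [ 0.4438293 -0.0466412  0.03     ] foot [0.5396025  0.00949488 0.        ]
0.215 [0.36020904 0.27949085 0.215     ] [0.30312141 0.29265329 0.215     ] [0.25881113 0.30406474 0.215     ]
0.168 [0.44039345 0.25827086 0.168     ] [0.37608363 0.27309849 0.168     ] [0.32616764 0.28595361 0.168     ]
0.121 [0.52057786 0.23705087 0.121     ] [0.44904585 0.25354368 0.121     ] [0.39352414 0.26784247 0.121     ]
```

View pics/sc.png

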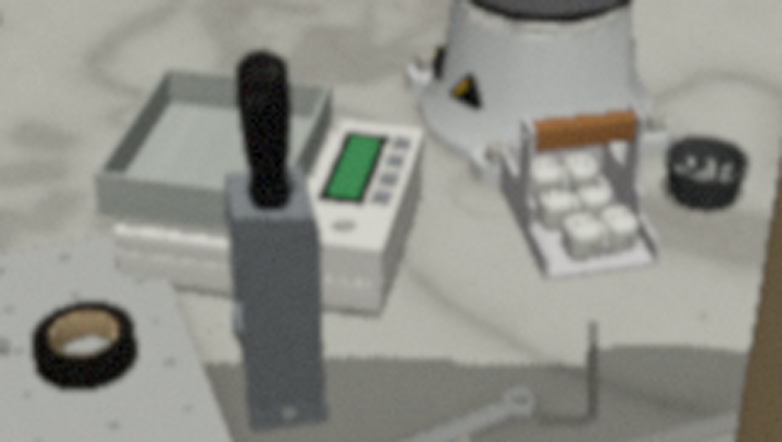

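Measurements match the given sizes: the scale's yaw is about 57.5°, the grip is at (0.439, 0.050) with hod yaw about -6.7°, and the driver is at about (0.37, 0.274). Moving to above the hod.

Emit:
move_arm([
  [130, 60, -180, 55, 0, 0, -36],
  [130, 60, -180, 55, 0, 0, -36],
  [130, 60, -180, 55, 0, 0, -36],
  [130, 60, -180, 55, 0, 0, -36],
  [130, 60, -180, 55, 0, 0, -36],
])

```text
t: 0.57
ee_pos: [0.3065, 0.3645, 0.304]
ee_rot: [-3.142, 0.001, 2.087]
wrist_force: [0.5, -0.1, -0.4]
finger_gap: 0.0417
grasp_force: 0.0
```

Emit:
move_arm([
  [130, 80, -190, 0, 0, 0, -36],
  [130, 80, -190, 0, 0, 0, -36],
  [130, 80, -190, 0, 0, 0, -36],
  [130, 80, -190, 0, 0, 0, -36],
  [130, 80, -190, 0, 0, 0, -36],
])

```text
t: 0.98
ee_pos: [0.3863, 0.1751, 0.3034]
ee_rot: [3.141, -0.0, 1.463]
wrist_force: [1.2, 0.3, 0.5]
finger_gap: 0.0418
grasp_force: 0.0
```

Emit:
move_arm([
  [130, 48, -127, -120, 0, 0, 0],
  [130, 48, -127, -120, 0, 0, 0],
  [130, 48, -127, -120, 0, 0, 0],
  [130, 48, -127, -120, 0, 0, 0],
  [130, 48, -127, -120, 0, 0, 0],
])

```text
t: 1.4
ee_pos: [0.4328, 0.0468, 0.1798]
ee_rot: [-3.138, 0.002, 1.466]
wrist_force: [-1.4, 0.3, -0.8]
finger_gap: 0.0418
grasp_force: 0.0
```

Run:
```python
from h import *
o=r.get_obs();i=cams.camera_info('wrist');im=cams.capture('wrist');cv2.imwrite('pics/w1.png',im)
print(o['t'],o['ee_pos'],np.degrees(o['ee_rot']),o['joint_pos'],o['finger_gap'],o['wrist_force'])
print('pred grip ends',proj(i,[.4435,.0839,.084],True),proj(i,[.4355,.0156,.084],True))
```

```text
1.4 [0.43276446 0.04683656 0.17979906] [-1.79775179e+02  1.30010533e-01  8.39731475e+01] [ 1.08804914e-01  5.14117431e-02 -5.27792252e-01  9.95908579e-01
 -1.38405107e-03  1.78479710e+00] 0.04184792894374904 [-1.41422589  0.34807413 -0.82870486]
pred grip ends [325.40379182 154.6841021 ] [323.55680237 241.09370228]
```

View pics/w1.png

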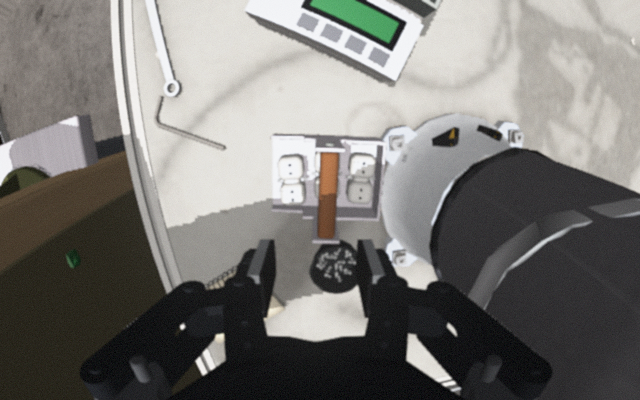

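The wrist view shows the grip bar from (329,151) to (327,239), close to prediction. I'll refine it by colour.

Run:
```python
from h import *
i=cams.camera_info('wrist');im=cv2.imread('pics/w1.png');
hsv=cv2.cvtColor(im,cv2.COLOR_BGR2HSV);m=cv2.inRange(hsv,(3,100,60),(18,255,255));m[:, :290]=0;m[:,370:]=0
c=max(cv2.findContours(m,0,2)[0],key=cv2.contourArea);print(cv2.boundingRect(c))
x,y,w,h=cv2.boundingRect(c)
b=cv2.minAreaRect(c);p=cv2.boxPoints(b)
w=np.array([onz(i,*q,.084,True) for q in p]);print(w.round(4),w.mean(0))
k=np.argsort(p[:,1]);d=w[k[:2]].mean(0)-w[k[2:]].mean(0);print(np.linalg.norm(d),np.degrees(np.arctan2(d[1],d[0]))-90)
```

```text
(318, 153, 20, 85)
[[0.4305 0.0199 0.084 ]
 [0.4402 0.0859 0.084 ]
 [0.4524 0.0841 0.084 ]
 [0.4437 0.0178 0.084 ]] [0.44169492 0.05193883 0.084     ]
0.0668185496474049 -7.882214032329017
```

Emit:
move_arm([
  [130, 8, 4, -40, 0, 0, -1],
  [130, 8, 4, -80, 0, 0, -1],
  [130, 8, 4, -109, 0, 0, -1],
  [130, 8, 4, -109, 0, 0, -1],
  [255, 8, 4, -109, 0, 0, -1],
])

```text
t: 1.87
ee_pos: [0.441, 0.0548, 0.0742]
ee_rot: [-3.138, 0.0, 1.452]
wrist_force: [0.1, -0.4, 0.2]
finger_gap: 0.0311
grasp_force: 0.0
```

Emit:
move_arm([
  [255, 0, 0, 0, 0, 0, 0],
  [255, 0, 0, 0, 0, 0, 0],
  [255, 0, 0, 0, 0, 0, 0],
  [255, 0, 0, 0, 0, 0, 0],
  [255, 0, 0, 5, 0, 0, 0],
])

```text
t: 2.28
ee_pos: [0.4424, 0.0542, 0.0799]
ee_rot: [3.141, -0.0, 1.451]
wrist_force: [-0.4, -0.5, -2.5]
finger_gap: 0.013
grasp_force: 59.7
```

Emit:
move_arm([
  [255, -3, 0, 15, 0, 0, 0],
  [255, -8, 0, 40, 0, 0, 0],
  [255, -12, 0, 70, 0, 0, 0],
  [255, -15, 0, 100, 0, 0, 0],
  [255, -15, 0, 115, 0, 0, 0],
])

```text
t: 2.7
ee_pos: [0.4278, 0.0542, 0.1981]
ee_rot: [3.138, -0.001, 1.451]
wrist_force: [0.7, 0.4, -3.1]
finger_gap: 0.013
grasp_force: 59.7
```

Emit:
move_arm([
  [255, 2, 6, 3, 0, 0, 1],
  [255, 6, 18, 3, 0, 0, 4],
  [255, 12, 38, 3, 0, 0, 9],
  [255, 20, 63, 3, 0, 0, 15],
  [255, 30, 88, 3, 0, 0, 21],
])

```text
t: 3.12
ee_pos: [0.4566, 0.143, 0.1964]
ee_rot: [-3.14, -0.0, 1.823]
wrist_force: [0.2, -0.4, -2.4]
finger_gap: 0.0131
grasp_force: 59.7
```

Emit:
move_arm([
  [255, 9, 25, 0, 0, 0, 7],
  [255, 19, 50, 0, 0, 0, 15],
  [255, 30, 75, 0, 0, 0, 23],
  [255, 40, 98, 0, 0, 0, 30],
  [255, 48, 115, 0, 0, 0, 37],
])

```text
t: 3.53
ee_pos: [0.5052, 0.2594, 0.1959]
ee_rot: [-3.141, -0.001, 2.448]
wrist_force: [-0.0, -0.5, -1.7]
finger_gap: 0.0129
grasp_force: 59.7
```

Emit:
move_arm([
  [255, 4, 9, 0, 0, 0, 4],
  [255, 6, 15, 0, 0, 0, 6],
  [255, 6, 15, 0, 0, 0, 6.4],
  [255, 6, 15, 0, 0, 0, 6.4],
  [255, 6, 15, 0, 0, 0, 6.4],
])

```text
t: 3.95
ee_pos: [0.5106, 0.2717, 0.1965]
ee_rot: [-3.14, -0.001, 2.551]
wrist_force: [-0.0, -0.5, -2.5]
finger_gap: 0.0129
grasp_force: 59.7
```

Run:
```python
from h import *
o=r.get_obs();a=cams.capture('top');b=cams.capture('scene')
print(o['t'],o['ee_pos'],np.degrees(o['ee_rot']),o['joint_pos'],o['finger_gap'])
A=cv2.resize(a[120:270,220:420],(800,600));B=cv2.resize(b[120:320,200:440],(720,600))
cv2.imwrite('pics/m1.png',np.hstack([cv2.resize(A,(400,300)),cv2.resize(B,(400,300))]))
```

```text
3.95 [0.51056802 0.27170979 0.19650753] [-1.79915414e+02 -3.13686296e-02  1.46160327e+02] [ 4.89168176e-01  2.99389886e-01 -1.86015045e-01  1.08695142e+00
 -2.13301235e-04  1.07978165e+00] 0.012925666880643966
```

View pics/m1.png

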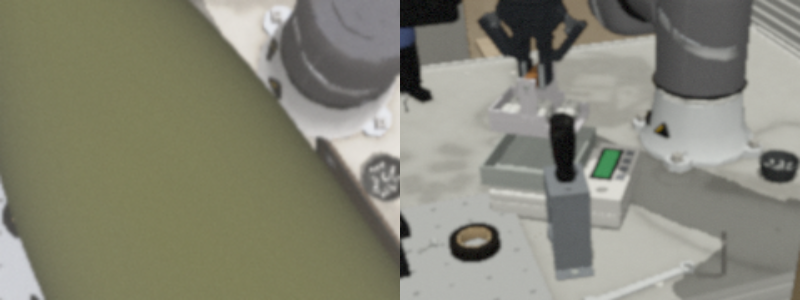

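The hod hangs level over the pan, still loaded (2.5 N). Tipping it slowly.

Emit:
move_arm([
  [255, 0, 0, -5, 4.2, -2.7, 0],
  [255, 0, 0, -10, 8.4, -5.4, 0],
  [255, 0, 0, -16, 12.6, -8.1, 0],
  [255, 0, 0, -22, 16.9, -10.7, 0],
  [255, 0, 0, -26, 21.1, -13.4, 0],
])

```text
t: 4.47
ee_pos: [0.5108, 0.2715, 0.1715]
ee_rot: [2.701, -0.009, 2.553]
wrist_force: [-0.4, -1.0, -3.4]
finger_gap: 0.0127
grasp_force: 59.8
```

Emit:
move_arm([
  [255, 0, 0, -2, 2.1, -1.3, 0],
  [255, 0, 0, -2, 4.2, -2.7, 0],
  [255, 0, 0, -2, 6.3, -4, 0],
  [255, 0, 0, -2, 8.4, -5.4, 0],
  [255, 0, 0, -2, 10.1, -6.4, 0],
])

```text
t: 4.88
ee_pos: [0.5104, 0.2711, 0.1691]
ee_rot: [2.496, -0.015, 2.555]
wrist_force: [-0.5, 0.4, -1.8]
finger_gap: 0.0128
grasp_force: 59.8
```

Emit:
move_arm([
  [255, 0, 0, 0, 1.3, -0.8, 0],
  [255, 0, 0, 0, 2.5, -1.6, 0],
  [255, 0, 0, 0, 3.8, -2.4, 0],
  [255, 0, 0, 0, 5.1, -3.2, 0],
  [255, 0, 0, 0, 5.9, -3.8, 0],
])

```text
t: 5.3
ee_pos: [0.5107, 0.2712, 0.1691]
ee_rot: [2.374, -0.016, 2.557]
wrist_force: [1.2, 0.1, -1.6]
finger_gap: 0.0125
grasp_force: 59.9
```

Emit:
move_arm([
  [255, 0, 0, 0, 1, -0.6, 0],
  [255, 0, 0, 0, 2, -1.3, 0],
  [255, 0, 0, 0, 3, -1.9, 0],
  [255, 0, 0, 0, 4.2, -2.7, 0],
  [255, 0, 0, 0, 4.2, -2.7, 0],
])

```text
t: 5.72
ee_pos: [0.5102, 0.2711, 0.1684]
ee_rot: [2.288, -0.018, 2.558]
wrist_force: [0.1, 0.7, -1.4]
finger_gap: 0.0128
grasp_force: 59.9
```

Run:
```python
from h import *
o=r.get_obs();a=cams.capture('wrist');b=cams.capture('scene')
print(o['t'],o['ee_pos'],np.degrees(o['ee_rot']),o['joint_pos'],o['finger_gap'],o['wrist_force'])
cv2.imwrite('pics/m2.png',np.hstack([cv2.resize(a,(400,300)),cv2.resize(b[170:300,220:380],(400,300))]))
```

```text
5.7167 [0.51023577 0.27110815 0.16835609] [131.09034895  -1.02853747 146.56557438] [ 0.18492186  0.00219261 -0.98438104 -0.080822    0.58245585  0.98292691] 0.01278323377780848 [ 0.10943777  0.65372587 -1.40783154]
```

View pics/m2.png

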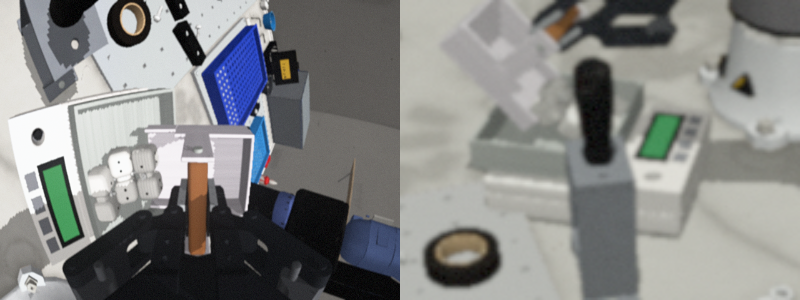

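The wrist view shows the hod empty and all three knobs in the pan against its deck-side wall; the measured weight (1.6 N) agrees. Lifting, levelling and carrying the hod back.

Emit:
move_arm([
  [255, 0, 0, 20, 0, 0, 0],
  [255, 0, 0, 50, 0, 0, 0],
  [255, 0, 0, 65, -5.9, 3.8, 0],
  [255, 0, 0, 70, -11.8, 7.5, 0],
  [255, 0, 0, 70, -17.7, 11.3, 0],
])

```text
t: 6.23
ee_pos: [0.5115, 0.2712, 0.2434]
ee_rot: [2.632, -0.008, 2.554]
wrist_force: [2.0, 0.5, -1.5]
finger_gap: 0.0128
grasp_force: 59.9
```

Emit:
move_arm([
  [255, 0, 0, 0, -5.9, 3.8, 0],
  [255, 0, 0, 0, -11.8, 7.5, 0],
  [255, 0, 0, 0, -17.7, 11.3, 0],
  [255, 0, 0, 0, -23.6, 15, 0],
  [255, 0, 0, 0, -23.6, 15, 0],
])

```text
t: 6.65
ee_pos: [0.5125, 0.2751, 0.2378]
ee_rot: [3.125, -0.003, 2.555]
wrist_force: [1.2, 0.3, -3.2]
finger_gap: 0.0129
grasp_force: 59.8
```

Run:
```python
from h import *
o=r.get_obs()
print(o['t'],o['ee_pos'],np.degrees(o['ee_rot']))
from scipy.spatial.transform import Rotation as T
R=T.from_euler('xyz',o['ee_rot']); z=R.apply([0,0,1]); print(z, np.degrees(np.cross(z,[0,0,-1])))
```

```text
6.65 [0.51246508 0.27506161 0.23780884] [ 1.79055316e+02 -1.53328822e-01  1.46398612e+02]
[ 0.00689552  0.01521301 -0.9998605 ] [-0.87164137  0.39508424  0.        ]
```

Emit:
move_arm([
  [255, -20, -35, 0, 0, 0, -7],
  [255, -45, -75, 0, 0, 0, -14],
  [255, -65, -115, 0, 0, 0, -21],
  [255, -80, -155, 0, 0, 0, -28],
  [255, -86, -190, -10, 0, 0, -35],
])

```text
t: 7.07
ee_pos: [0.4247, 0.0853, 0.2315]
ee_rot: [3.112, -0.001, 1.936]
wrist_force: [1.1, -0.5, -1.4]
finger_gap: 0.0129
grasp_force: 60.0
```

Emit:
move_arm([
  [255, 0, -15, -30, 0, 0, -7],
  [255, 0, -23, -70, 0, 0, -14],
  [255, 0, -23, -110, 0, 0, -20],
  [255, 0, -23, -130, 0, 0, -20],
  [255, 0, -23, -144, 0, 0, -20],
])

```text
t: 7.48
ee_pos: [0.4237, 0.0625, 0.0841]
ee_rot: [3.118, -0.002, 1.59]
wrist_force: [0.3, -0.8, -1.1]
finger_gap: 0.0127
grasp_force: 60.0
```

Emit:
move_arm([
  [255, 0, 0, 0, 0, 0, 0],
  [255, 0, 0, 0, 0, 0, 0],
  [255, 0, 0, -4, 0, 0, 0],
  [255, 0, 0, -8, 0, 0, 0],
  [255, 0, 0, -8, 0, 0, 0],
])

```text
t: 7.9
ee_pos: [0.4266, 0.0634, 0.0787]
ee_rot: [3.116, -0.001, 1.592]
wrist_force: [-0.4, 0.9, -2.2]
finger_gap: 0.0127
grasp_force: 60.0
```

Emit:
move_arm([
  [255, 0, 0, -2, 0, 1.4, 0],
  [255, 0, 0, -4, 0, 1.4, 0],
  [255, 0, 0, -5, 0, 1.4, 0],
  [255, 0, 0, -6, 0, 1.4, 0],
  [255, 0, 0, -6, 0, 1.4, 0],
])

```text
t: 8.32
ee_pos: [0.4258, 0.0634, 0.0759]
ee_rot: [-3.14, -0.001, 1.592]
wrist_force: [-19.7, -1.8, 50.6]
finger_gap: 0.0128
grasp_force: 67.7
```

Emit:
move_arm([
  [255, 0, 0, 3, 0, 0, 0],
  [255, 0, 0, 3, 0, 0, 0],
  [255, 0, 0, 3, 0, 0, 0],
  [255, 0, 0, 3, 0, 0, 0],
  [255, 0, 0, 3, 0, 0, 0],
])

```text
t: 8.73
ee_pos: [0.4275, 0.0636, 0.0759]
ee_rot: [3.141, -0.002, 1.592]
wrist_force: [-1.3, 0.5, 9.0]
finger_gap: 0.013
grasp_force: 61.8
```

Emit:
move_arm([
  [110, 0, 0, 0, 0, 0, 0],
  [110, 0, 0, 0, 0, 0, 0],
  [110, 0, 0, 0, 0, 0, 0],
  [110, 0, 0, 15, 0, 0, 0],
  [110, 0, 0, 40, 0, 0, 0],
])

```text
t: 9.15
ee_pos: [0.4237, 0.0629, 0.1133]
ee_rot: [-3.135, -0.0, 1.592]
wrist_force: [-0.2, -0.7, 0.4]
finger_gap: 0.0489
grasp_force: 0.0
```

Emit:
move_arm([
  [50, -5, 10, 40, 0, 0, 3],
  [50, -10, 30, 80, 0, 0, 6],
  [50, -20, 60, 120, 0, 0, 13],
  [50, -35, 85, 150, 0, 0, 20],
  [50, -35, 85, 155, 0, 0, 20],
])

```text
t: 9.57
ee_pos: [0.3912, 0.1509, 0.274]
ee_rot: [3.138, -0.002, 1.948]
wrist_force: [0.4, 0.6, 0.5]
finger_gap: 0.0689
grasp_force: 0.0
```

Run:
```python
from h import *
o=r.get_obs();i=cams.camera_info('wrist');a=cams.capture('wrist');b=cams.capture('scene')
np.save('w3.npy',np.hstack([np.array(i['R']),np.array(i['t'])[:,None]]));cv2.imwrite('pics/w3.png',a)
print(o['t'],o['ee_pos'],np.degrees(o['ee_rot']),o['joint_pos'],o['finger_gap'],o['wrist_force'])
cv2.imwrite('pics/m3.png',np.vstack([a[:,:],cv2.resize(b[180:280,220:440],(640,200))]))
```

```text
9.5667 [0.39119405 0.15088822 0.27399445] [ 1.79792221e+02 -1.42699693e-01  1.11608921e+02] [ 0.36623466 -0.0414957  -0.40045176  1.20824122  0.00252999  1.55989324] 0.06889710571229653 [0.44634477 0.62023092 0.54097074]
```

View pics/m3.png

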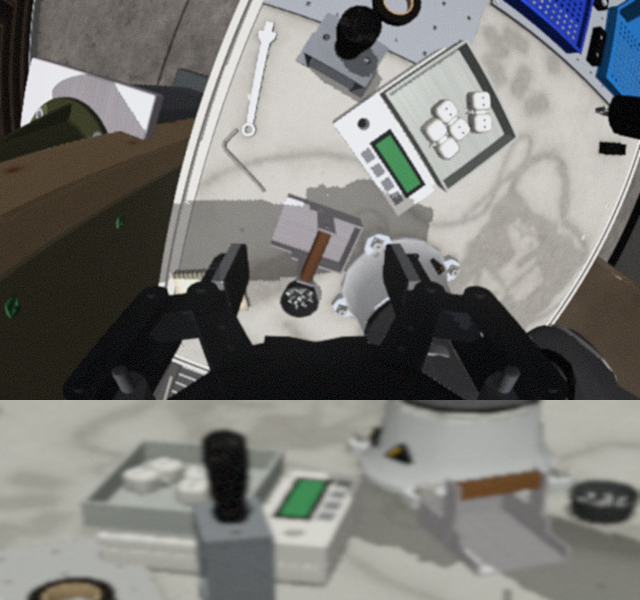

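The view shows all knobs lying flat in the pan near (455,125), and the hod upright and empty at (318,235). The hole is at (363,124) and the handle at (357,30). Next, refine the driver and hole positions.

Run:
```python
from h import *
M=np.load('w3.npy'); i=dict(cams.camera_info('wrist')); i['R']=M[:,:3]; i['t']=M[:,3]
im=cv2.imread('pics/w3.png'); g=cv2.cvtColor(im,cv2.COLOR_BGR2GRAY)
m=(g<50).astype('uint8')
def blob(x0,y0,x1,y1):
    n,l,s,c=cv2.connectedComponentsWithStats(m[y0:y1,x0:x1].copy()); k=1+np.argmax(s[1:,4]); yy,xx=np.where(l==k); return xx+x0,yy+y0
x,y=blob(352,112,376,136);print('hole px',x.mean(),y.mean(),len(x),onz(i,x.mean(),y.mean(),.055,True))
x,y=blob(325,0,390,70);
for v in range(y.min(),y.max(),5): print(v,x[y==v].min(),x[y==v].max())
for d in((.370,.274),(.365,.27)):
  print([proj(i,[*d,z],True).round(1) for z in(.122,.168,.214)])
o=[onz(i,363.5,25,.214,True),onz(i,347,52,.122,True)];print(o)
```

```text
hole px 361.4230769230769 122.73076923076923 26 [0.41982814 0.21995914 0.055     ]
0 373 382
5 373 383
10 348 386
15 343 389
20 340 389
25 338 380
30 337 379
35 337 377
40 337 374
45 335 370
50 336 364
55 339 357
[array([343.9,  51.5]), array([349.7,  41.9]), array([358.2,  27.8])]
[array([336.9,  53.4]), array([341.4,  44. ]), array([347.9,  30.4])]
[array([0.37222488, 0.2770268 , 0.214     ]), array([0.37271974, 0.27465192, 0.122     ])]
```

Emit:
move_arm([
  [40, -5, 35, 0, 0, 0, 0],
  [40, -10, 70, 0, 0, 0, 0],
  [40, -16, 105, 0, 0, 0, 0],
  [40, -19, 124, 0, 0, 0, 0],
  [40, -19, 124, 0, 0, 0, 0],
])

```text
t: 10.08
ee_pos: [0.3715, 0.2746, 0.2685]
ee_rot: [-3.139, -0.002, 1.944]
wrist_force: [-0.1, -0.2, -0.2]
finger_gap: 0.0718
grasp_force: 0.0
```

Run:
```python
from h import *
o=r.get_obs();i=cams.camera_info('wrist');a=cams.capture('wrist');cv2.imwrite('pics/w4.png',a)
print(o['t'],o['ee_pos'],np.degrees(o['ee_rot']),o['finger_gap'])
print([proj(i,[.3725,.2755,z],True).round(1) for z in(.122,.168,.214)])
cv2.imwrite('pics/w4c.png',a[60:400,150:500])
```

```text
10.0833 [0.37152184 0.27458611 0.26847702] [-1.79853174e+02 -8.90990226e-02  1.11376627e+02] 0.07184112396523892
[array([317.1, 186. ]), array([317.2, 202.2]), array([317.4, 225.6])]
```

View pics/w4c.png

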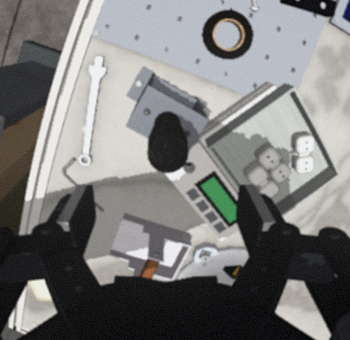

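The handle is centred between the fingers, blob at about (318,205); I'll add 3 mm along the image's up direction. Descending and gripping.

Emit:
move_arm([
  [40, -1, 3, -40, 0, 0, 0],
  [40, -1, 3, -75, 0, 0, 0],
  [40, -1, 3, -91, 0, 0, 0],
  [255, -1, 3, -91, 0, 0, 0],
  [255, -1, 3, -91, 0, 0, 0],
])

```text
t: 10.55
ee_pos: [0.3705, 0.2735, 0.1782]
ee_rot: [-3.138, 0.0, 1.939]
wrist_force: [-0.3, -0.5, -0.1]
finger_gap: 0.0492
grasp_force: 0.0
```

Emit:
move_arm([
  [255, 0, 0, 0, 0, 0, 0],
  [255, 0, 0, 0, 0, 0, 0],
  [255, 0, 0, 0, 0, 0, 0],
  [255, 0, 0, 0, 0, 0, 0],
  [255, 0, 0, 0, 0, 0, 0],
])

```text
t: 10.97
ee_pos: [0.3724, 0.2758, 0.1808]
ee_rot: [3.139, -0.001, 1.941]
wrist_force: [0.6, -1.1, 7.0]
finger_gap: 0.0253
grasp_force: 59.2
```

Emit:
move_arm([
  [255, 0, 0, 10, 0, 0, 0],
  [255, 0, 0, 35, 0, 0, 0],
  [255, 0, 0, 65, 0, 0, 0],
  [255, 0, 0, 95, 0, 0, 0],
  [255, 0, 0, 125, 0, 0, 0],
])

```text
t: 11.38
ee_pos: [0.3707, 0.2753, 0.3061]
ee_rot: [-3.141, -0.001, 1.941]
wrist_force: [1.2, -0.1, -1.2]
finger_gap: 0.0252
grasp_force: 61.9
```

Emit:
move_arm([
  [255, 0, 0, 0, 0, 0, 0],
  [255, 12, -14, 0, 0, 0, 0],
  [255, 24, -28, 0, 0, 0, 0],
  [255, 48, -56, 0, 0, 0, 0],
  [255, 48, -56, 0, 0, 0, 0],
])

```text
t: 11.8
ee_pos: [0.4214, 0.216, 0.3042]
ee_rot: [-3.141, 0.001, 1.937]
wrist_force: [-0.5, 0.4, -0.9]
finger_gap: 0.0258
grasp_force: 61.8
```

Run:
```python
from h import *
o=r.get_obs();i=cams.camera_info('wrist');a=cams.capture('wrist');b=cams.capture('scene');c=cams.capture('top')
cv2.imwrite('pics/w5.png',a);cv2.imwrite('pics/s5.png',b);cv2.imwrite('pics/t5.png',c)
np.save('w5.npy',np.hstack([np.array(i['R']),np.array(i['t'])[:,None]]))
print(o['t'],o['ee_pos'],np.degrees(o['ee_rot']),o['finger_gap'],o['grasp_force'])
s=cams.camera_info('scene')
p=o['ee_pos'];z=p[2]-.17
for z in (z,.055): print(proj(i,[p[0],p[1],z],True),proj(s,[p[0],p[1],z]))
print('hole',proj(i,[.42,.2195,.055],True),proj(s,[.42,.2195,.055]))
cv2.imwrite('pics/m5.png',np.hstack([cv2.resize(a[60:260,220:420],(400,400)),cv2.resize(b[190:290,250:350],(400,400),interpolation=cv2.INTER_CUBIC)]))
```

```text
11.8 [0.42135202 0.21598194 0.30417303] [-1.79980162e+02  8.58392789e-02  1.10994455e+02] 0.025813080220959874 61.84973560186336
[315.426753   179.54984035] [321.14873099 212.87356853]
[315.48545541 163.31189114] [321.59500497 245.69614305]
hole [315.48404391 160.31345801] [320.18242645 246.40828577]
```

View pics/m5.png

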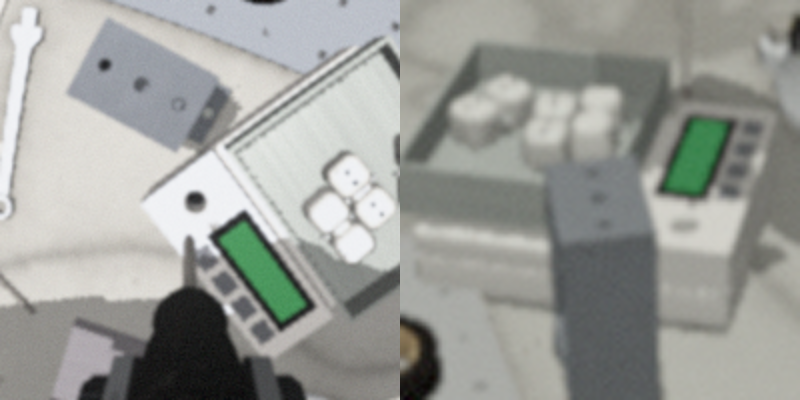

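The tip is at (314.5,178.5) in the wrist picture, as predicted, and the hole is at (317.5,160.5). Lowering to about 12 mm above the deck for a closer check.

Run:
```python
from h import *
M=np.load('w5.npy'); i=dict(cams.camera_info('wrist')); i['R']=M[:,:3]; i['t']=M[:,3]
g=cv2.cvtColor(cv2.imread('pics/w5.png'),cv2.COLOR_BGR2GRAY)
x0,y0=309,152;w=g[y0:y0+17,x0:x0+17]; m=w<110
n,l,s,c=cv2.connectedComponentsWithStats(m.astype('uint8'));k=1+np.argmax(s[1:,4]);h=c[k]+[x0,y0];print(s[k],h,onz(i,*h,.055,True))
print('tip',onz(i,314.5,178.5,.1325,True))
```

```text
[ 5  4  8  8 47] [317.21276596 159.38297872] [0.42156311 0.22135031 0.055     ]
tip [0.42026728 0.21624687 0.1325    ]
```

Emit:
move_arm([
  [255, 0, 3, -15, 0, 0, 0],
  [255, 0, 3, -35, 0, 0, 0],
  [255, 0, 3, -55, 0, 0, 0],
  [255, 0, 3, -65, 0, 0, 0],
  [255, 0, 3, -65, 0, 0, 0],
])

```text
t: 12.37
ee_pos: [0.4169, 0.2223, 0.237]
ee_rot: [-3.136, -0.001, 1.943]
wrist_force: [-0.8, 0.0, -1.3]
finger_gap: 0.0254
grasp_force: 61.8
```

Run:
```python
from h import *
o=r.get_obs();i=cams.camera_info('wrist');a=cams.capture('wrist');b=cams.capture('scene')
cv2.imwrite('pics/w6.png',a);cv2.imwrite('pics/s6.png',b)
np.save('w6.npy',np.hstack([np.array(i['R']),np.array(i['t'])[:,None]]))
p=o['ee_pos'];print(o['t'],p,np.degrees(o['ee_rot']))
s=cams.camera_info('scene')
print('tip',proj(i,[p[0],p[1],p[2]-.172],True),proj(s,[p[0],p[1],p[2]-.172]))
print('hole',proj(i,[.42,.2195,.055],True),proj(s,[.42,.2195,.055]))
cv2.imwrite('pics/m6.png',np.hstack([cv2.resize(a[110:210,265:365],(400,400),interpolation=cv2.INTER_CUBIC),cv2.resize(b[190:290,270:370],(400,400),interpolation=cv2.INTER_CUBIC)]))
```

```text
12.3667 [0.41689958 0.22225284 0.2370186 ] [-1.79703827e+02 -5.33158579e-02  1.11299913e+02]
tip [316.30056144 179.45130459] [319.32433531 243.52114075]
hole [318.17082614 180.49495922] [320.18242645 246.40828577]
```

View pics/m6.png

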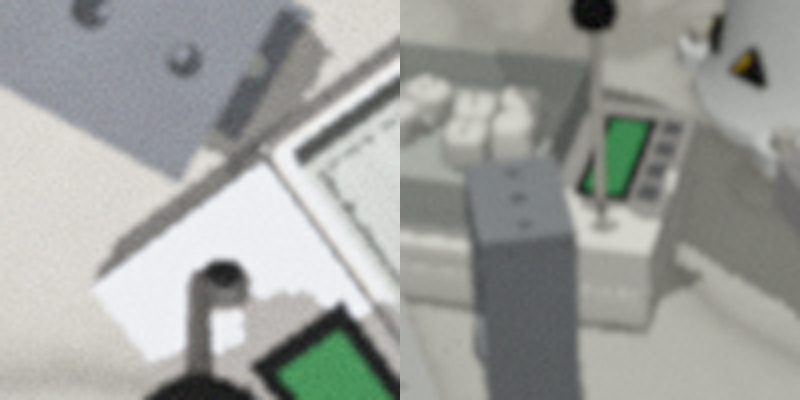

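The blade tip is at about (315.5,178.5) and the hole at (320.5,179.3). The scene view shows the tip right at the hole, so only a few mm of shift are needed.

Run:
```python
from h import *
M=np.load('w6.npy'); i=dict(cams.camera_info('wrist')); i['R']=M[:,:3]; i['t']=M[:,3]
H=onz(i,320.5,179.3,.055,True);T=onz(i,315.5,178.5,.065,True);print(H,T,H-T)
print(r.get_obs()['ee_pos'],np.round(proj(cams.camera_info('scene'),H),1))
```

```text
[0.42175803 0.22154827 0.055     ] [0.41580932 0.22286574 0.065     ] [ 0.00594871 -0.00131747 -0.01      ]
[0.41858392 0.22277094 0.23957892] [319.  246.1]
```

Emit:
move_arm([
  [255, 0, 0, 0, 0, 0, 0],
  [255, 0, 0, 0, 0, 0, 0],
  [255, 0, 0, 0, 0, 0, 0],
  [255, 0, 0, 0, 0, 0, 0],
  [255, 0, 0, 0, 0, 0, 0],
])

```text
t: 12.88
ee_pos: [0.4193, 0.2223, 0.2397]
ee_rot: [3.142, -0.001, 1.941]
wrist_force: [0.2, 0.0, -1.9]
finger_gap: 0.0254
grasp_force: 61.8
```

Emit:
move_arm([
  [255, 3.5, -1, 0, 0, 0, 0],
  [255, 3.5, -1, 0, 0, 0, 0],
  [255, 3.5, -1, -8, 0, 0, 0],
  [255, 3.5, -1, -15, 0, 0, 0],
  [255, 3.5, -1, -22, 0, 0, 0],
])

```text
t: 13.3
ee_pos: [0.4223, 0.2211, 0.2162]
ee_rot: [-3.14, -0.001, 1.941]
wrist_force: [0.1, -0.0, -1.1]
finger_gap: 0.026
grasp_force: 61.8
```

Emit:
move_arm([
  [255, 0, 0, 0, 0, 0, 0],
  [255, 0, 0, 0, 0, 0, 0],
  [255, 0, 0, 0, 0, 0, 0],
  [255, 0, 0, 0, 0, 0, 0],
  [255, 0, 0, 0, 0, 0, 0],
])

```text
t: 13.72
ee_pos: [0.4228, 0.2214, 0.2176]
ee_rot: [-3.142, -0.001, 1.941]
wrist_force: [-0.4, -0.4, -1.4]
finger_gap: 0.0258
grasp_force: 61.8
```

Emit:
move_arm([
  [255, 0, 0, -4, 0, 0, 0],
  [255, 0, 0, -8, 0, 0, 0],
  [255, 0, 0, -11, 0, 0, 0],
  [255, 0, 0, -11, 0, 0, 0],
  [255, 0, 0, -11, 0, 0, 0],
])

```text
t: 14.13
ee_pos: [0.4228, 0.2214, 0.2064]
ee_rot: [-3.142, -0.001, 1.941]
wrist_force: [0.5, 0.2, 2.2]
finger_gap: 0.0255
grasp_force: 62.3
```

Emit:
move_arm([
  [255, 0, 0, -1, 0, 0, 0],
  [255, 0, 0, -2, 0, 0, 0],
  [255, 0, 0, -3, 0, 0, 0],
  [255, 0, 0, -3, 0, 0, 0],
  [255, 0, 0, -3, 0, 0, 0],
])

```text
t: 14.55
ee_pos: [0.4228, 0.2214, 0.2035]
ee_rot: [-3.142, -0.001, 1.941]
wrist_force: [-0.2, 0.5, 4.6]
finger_gap: 0.0257
grasp_force: 62.5
```

The force follows the button's spring: about 3.6 N, then 6.0 N, net. A little further to the stop.

Emit:
move_arm([
  [255, 0, 0, -1, 0, 0, 0],
  [255, 0, 0, -1.5, 0, 0, 0],
  [255, 0, 0, -1.5, 0, 0, 0],
  [255, 0, 0, -1.5, 0, 0, 0],
  [255, 0, 0, -1.5, 0, 0, 0],
])

```text
t: 14.97
ee_pos: [0.4229, 0.2215, 0.2023]
ee_rot: [3.141, -0.001, 1.941]
wrist_force: [0.5, -0.5, 7.9]
finger_gap: 0.0253
grasp_force: 62.6
```

Emit:
move_arm([
  [255, 0, 0, 0, 0, 0, 0],
  [255, 0, 0, 0, 0, 0, 0],
  [255, 0, 0, 0, 0, 0, 0],
  [255, 0, 0, 0, 0, 0, 0],
  [255, 0, 0, 0, 0, 0, 0],
])

```text
t: 15.38
ee_pos: [0.423, 0.2215, 0.2023]
ee_rot: [3.141, -0.001, 1.941]
wrist_force: [-1.0, -0.4, 7.7]
finger_gap: 0.0257
grasp_force: 62.6
```

```bash
python3 -c "
from station import job
print(job.hand_in())"
```

```text
the job is handed in; nothing more can be done
None
```

The job is handed in, but no verdict came back. At the last look the three knobs lay in the pan and the hod stood upright on the bench; the gripper still holds the screwdriver with about 9 N on the button (6.3 N takes it fully down). I viewed 11 pictures, one over the limit of 10.

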